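Push the track-cleaning wagon up the curve at an even pressure

ROBOT

A 7-joint arm with a two-finger parallel gripper is mounted at the origin on the work surface. World frame = base frame: x ahead of the robot, y to its left, z up, the work surface at z = 0. Lengths are in m, angles in rad, forces in N, time in s.
With the tool pointing down it reaches from about 0.425 to 0.875 m from the base axis. Payload 9.9 kg.
Tool frame: the origin (TCP) lies between the finger pads; the fingertips stand 11 mm ahead of it and the grasp point (between the pads) lies 8 mm behind it; z points along the fingers, y is the line along which they close (so a half turn about z gives the same grasp; the last joint's range is limited). The gripper opens to 85 mm and grips with 20 to 120 N. Pads are 22 mm wide; open, the fingers measure 114 mm over their backs; the gripper's body (76 mm by 85 mm) begins 54 mm behind the grasp point. The pads swing forward as they close: fully open they stand 13 mm farther back than shut.
Start: joints at [1.019, 0.576, 0.025, 1.437, -0.015, 1.129, -0.057], TCP at [0.304, -0.602, 0.242] pointing down, gripper open.
Joint ranges: [-2.76, 2.76], [-0.34, 2.15], [-1.52, 1.57], [0.19, 2.46], [-1.09, 4.23], [0.17, 1.99], [-2.82, 2.82]. Speed limits (rad/s): [2.22, 2.22, 3.01, 3.01, 3.14, 3.14, 3.14].

INTERFACE

Orientations are given as a unit quaternion [w, x, y, z].
In Python, from plant import r gives the robot as it stands. The module is installed in compiled form; this text tells all that it offers.
- The arm moves only by the tool play_rows, never from a script. Its argument "plan" is text: rows parted by semicolons, each of 7 numbers parted by spaces: the shift along the tool's x, y, z normalised to -1 to 1, where 1 is 150 mm, then the turn, a rotation vector about the tool's x, y, z normalised to -1 to 1, where 1 is 60 degrees, then the opening, from -1 (shut) to 1 (fully open). In form: dx dy dz rx ry rz claw; .... A call has 1 to 10 rows; each row shifts and turns the commanded pose from where the row before left it, along the tool's axes as they then stand; what a row does not reach is not made up. A row lasts 1/12 s, in which the tool goes at most 41.7 mm and 7.16 degrees, less where a joint would pass 70% of its speed; a pose out of reach is approached as far as the arm can. A call with a number of a shift or a turn outside -1 to 1 is refused whole. A call with a gripper value outside its range is refused whole. The fingers move at their own pace and stop on an object; "newtons" is the grip in N (left out, the last holds). Time passes only in rows, so rows that do not move let the fingers close. It gives the time, the measured TCP pose, the force, the opening and the grip force at its end, in the units of the state.
- r.read_state(): the state, without advancing time (a new reading comes with each control period).
- r.grab_frame(name): name is "scene" or "top" or "wrist"; returns (picture, depth): 384x512x3 uint8, blue, green, red; 384x512 float32, m along the optical axis (not along the pixel's ray), 0 where there is no reading.
- r.get_calibration(name): a dict with "K" (3x3 intrinsics, pixels), "pose" (4x4, takes a point from camera to world coordinates). Camera axes: x right, y down, z forward; pixel columns grow to the right and rows downward; lengths in m; the calibration is good to about 2 mm. A picture is of the moment at which its call begins: read the wrist's pose just before it. get_calibration takes no time and is no camera call; for the wrist camera it gives the pose at the moment of the call.
- r.job_done(): hands the job in; it is judged then, once.
The state is a dict: "time": time; "q": joint angles; "qd": joint speeds; "joint_efforts": joint torques, N m; "position": TCP position; "ee_rot": TCP orientation; "ft_force": force on the tool from outside, world axes, zero at the start; "wrist_torque": the same for the moment, N m; "gripper_width": finger opening in m; "grip_force": force on a finger pad.
Only numpy, scipy, OpenCV 4.12 (cv2) and the standard library are available. Lean on these libraries where they do the work, as an engineer would, in place of code of your own. Each camera call takes 0.05 s, during which the arm holds its last target. There are 200 camera calls.

TASK

Push the heavy track-cleaning wagon up the curved track by the black plate of its sprung push rod; all the way from the first white lineside post to the second, keep the rod pressed in between its two brass rings, that is 45 to 61 mm in (a push of 9 to 12.2 N), without a break. Then ease off so that the wagon rolls out and comes to rest with its centre beside the signal, without running past it, and leave it standing there with the rod let go and everything else on the layout where it was.

Things in the scene. Friction and masses are not known exactly. Their poses are not given: they have to be found in the camera images.
- curve: Curved, climbing model railway track (45 mm gauge, 98 mm roadbed), fixed. Origin on the table, z up. Curve centre above x=-200 mm, y=0 of this frame; centre line radius 340 mm in a rail-top plane tilted 0.14 rad, 45 mm above the table at the centre. It climbs anticlockwise seen from above, from the low end (robot's right) to a summit in direction 0.62 rad from x. End stop 0.3 rad past it.
- wagon: Steel track-cleaning wagon 140 mm long, 76 wide, top 70 above the rails; cannot derail; starts at the low end on its chock. Origin at rail height under its centre; y forwards (uphill), x to the outside of the curve. Weighs about 4.4 kg (hidden, 0.75 to 1.25 times that); a geared flywheel makes it accelerate like about 22 kg. First post after 0.10 rad of the curve, second 0.95, summit 1.32.
- pushrod (a joint): How far the wagon's sprung push rod is pressed in, m: 0 = fully out, 0.080 = bottomed. Spring 200 N/m, no preload, so 0.053 is 10.6 N. Two brass rings on the rod mark 45 and 61 mm: at the right pressure the mouth of the wagon's rear sleeve lies between them.
- push_face (a point): Centre of the rear face of the push rod's black plate (64 mm wide, 36 tall, 8 thick), the face to push, at the wagon's rear (low) end, 42 mm above the rail plane and, with the rod out, 163 mm behind the wagon's centre. y points forwards along the rod (push direction), x to the outside of the curve, z up. Moves forwards on the wagon as the rod goes in.
- post_first: Point on the track's centre line at rail height beside the first white lineside post, y forwards along the track. (Resistance of the wagon: friction 1.4 N, roller drag 50 N per m/s, so it coasts with time constant 0.45 s, and weight on the grade, nominally 6 N x sin(angle still to go to the summit). Not pushed, it rolls back; near the summit it stays where it stops.)
- post_second: The same point beside the second white lineside post; both posts are 66 mm tall and stand 58 mm to the inside of the curve. The wagon passes a post when its centre does (y = 0 in the post's frame).
- signal: Slender dark two-lamp signal, 145 mm tall on a 30 mm concrete foot, fixed on the table outside the curve near the summit, about 110 mm from the centre line. Origin under its foot; y along the track in the direction of travel, x away from the curve centre. The wagon's centre is beside it when the wagon's origin has y = 0 in this frame.
- fir_tall: Loose model fir tree, about 108 mm tall, on a round foot, inside the curve; leave alone. Origin under the foot.
- fir_short: Loose model fir tree, about 86 mm tall, inside the curve; leave alone. Origin under the foot.
- cottage: Loose plaster model cottage 70 x 90 x 70 mm, inside the curve; leave alone. Origin under its centre.
- glue: Small white glue bottle, 32 mm across, 85 mm tall, beyond the curve; leave alone. Origin under its centre.
- driver: Screwdriver, 160 mm long, lying on the right; leave alone.
- pin_tin: Small aluminium bowl, 56 mm across, 30 mm tall, beyond the curve; leave alone.
- track_rubber: Rubber track-cleaning block 50 x 30 x 18 mm on the right; leave alone.
Things that resemble listed ones, but are neither listed nor needed, are in the scene too. What is shaped like the signal but green is not meant.

How it is judged:
By the outcome, as a careful person would: the job done as asked, in the order asked, and still so for the second after the job is handed in, with the robot touching nothing.
It also fails if it takes over 51 s, if anything falls off the work surface, if the arm or the gripper's body presses on something with over 40 N, if the wrist force passes 120 N, or if a joint passes its speed limit or range.

## Working session

There is one attempt and no reset: what is moved stays moved. The work goes in short steps, Python scripts to look and compute and a tool call to move; the robot and the scene stay as the last step left them, time stands still between calls to the robot, and variables do not carry over. Pictures are saved under pics/ and viewed, at most 10 in all, crops included, and the job is handed in when it is done.

Besides the shell and the picture viewer there is one more tool, called after "Request:" as name(argument=value, ...) on one line, values as JSON. play_rows: Moves the arm, as the interface text tells. Its arguments: {"type":"object","properties":{"plan":{"type":"string"},"newtons":{"type":"number"}},"required":["plan"]}

```bash
mkdir -p pics; ls
python3 - <<'E'
from plant import r
import cv2,numpy as np
s=r.read_state(); print({k:np.round(v,3).tolist() for k,v in s.items()})
for n in ("scene","top"):
    im,d=r.grab_frame(n); c=r.get_calibration(n)
    cv2.imwrite(f"pics/{n}0.png",im); np.savez(f"{n}0.npz",im=im,d=d,K=c["K"],pose=c["pose"])
    print(n,np.round(c["K"],1).tolist(),np.round(c["pose"],3).tolist())
E
```

```text
pics
{'time': 0.0, 'q': [1.019, 0.577, 0.025, 1.438, -0.015, 1.129, -0.056], 'qd': [0.002, 0.001, 0.0, 0.002, 0.001, -0.0, -0.001], 'joint_efforts': [-0.001, -76.576, 2.25, -28.598, 0.015, 0.013, 0.0], 'position': [0.304, -0.602, 0.241], 'ee_rot': [-0.001, 0.973, 0.232, -0.0], 'ft_force': [-0.339, -0.222, 0.322], 'wrist_torque': [-0.005, -0.011, 0.009], 'grip_force': 0.0, 'gripper_width': 0.085}
scene [[395.4, 0.0, 249.2], [0.0, 395.4, 189.2], [0.0, 0.0, 1.0]] [[-0.573, 0.643, -0.508, 1.177], [0.819, 0.445, -0.361, 0.363], [-0.006, -0.623, -0.782, 0.987], [0.0, 0.0, 0.0, 1.0]]
top [[430.6, 0.0, 254.6], [0.0, 430.6, 189.5], [0.0, 0.0, 1.0]] [[-0.007, -0.987, 0.162, 0.426], [-1.0, 0.004, -0.018, -0.047], [0.017, -0.162, -0.987, 1.072], [0.0, 0.0, 0.0, 1.0]]
```

View both.

View pics/scene0.png

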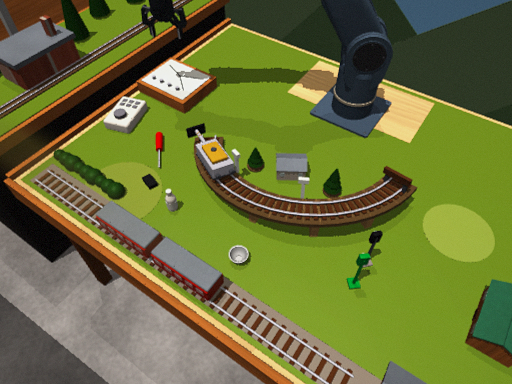

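View pics/top0.png

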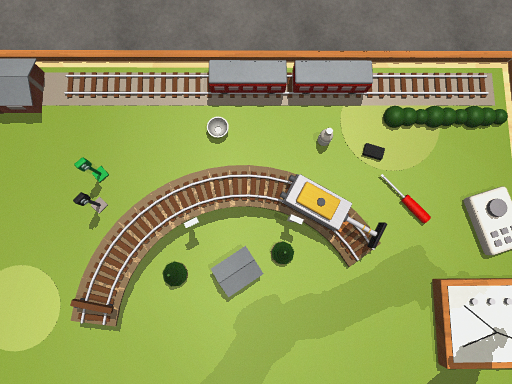

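Top view: the wagon is at (320,202), with its black plate at (377,235). White posts stand at (296,218) and (190,223), and the track arc runs to an end stop at (95,310).

Things that could be taken for the signal are the dark one with a grey foot at top (88,202) / scene (375,240), and the green one at top (90,168) / scene (360,265). I choose the dark one. The black block at (373,152) could be taken for the plate, but it is the rubber.

```bash
cat > geo.py <<'E'
import numpy as np, cv2
from scipy.optimize import least_squares
def cloud(d,K,P):
    v,u=np.mgrid[:d.shape[0],:d.shape[1]]
    c=np.stack([(u-K[0,2])/K[0,0]*d,(v-K[1,2])/K[1,1]*d,d],-1)
    return c@P[:3,:3].T+P[:3,3]
def load(n):
    z=np.load(n); return z["im"],cloud(z["d"],z["K"],z["pose"]),z
def basis(phi):   # summit direction phi (world): u up-slope, w level, n normal
    u=np.array([np.cos(phi)*np.cos(.14),np.sin(phi)*np.cos(.14),np.sin(.14)])
    w=np.array([-np.sin(phi),np.cos(phi),0]); return u,w,np.cross(u,w)
E
python3 - <<'E'
from geo import *
for n in ("top0.npz","scene0.npz"):
    im,p,z=load(n); hsv=cv2.cvtColor(im,cv2.COLOR_BGR2HSV)
    m=(hsv[...,1]<60)&(hsv[...,2]>120)&(z["d"]>0)
    m&=(p[...,2]>.0)&(p[...,2]<.13)&(p[...,0]<.75)
    q=p[m]
    def f(x,q):
        u,w,nn=basis(x[2]); e=q-np.array([x[0],x[1],.045+(x[3] if len(x)>3 else 0)])
        rho=np.hypot(e@u,e@w); r=np.abs(np.abs(rho-.34)-.0235)
        return np.r_[r,e@nn]
    x0=np.array([.29,0.0,.9,0])
    for thr in (.06,.03,.015,.01):
        res=f(x0,q); k=(np.abs(res[:len(q)])<thr)&(np.abs(res[len(q):])<thr)
        s=least_squares(f,x0,args=(q[k],),loss="soft_l1",f_scale=.003); x0=s.x
        print(n,thr,k.sum(),np.round(s.x,4),np.sqrt(np.mean(s.fun**2)))
im,p,z=load("top0.npz")
for nm,(u,v) in dict(plate=(381,226),plate2=(374,244),wag=(321,202),post1=(296,218),post2=(190,223),sig=(80,200),sigfoot=(101,206),green=(82,162)).items():
    print(nm,np.round(p[v-1:v+2,u-1:u+2].reshape(-1,3),3)[[0,4,8]].tolist())
im,p,z=load("scene0.npz")
crop=cv2.resize(im[215:300,330:420],None,fx=6,fy=6,interpolation=cv2.INTER_CUBIC)
t=cv2.resize(load("top0.npz")[0][150:220,60:130],(510,510),interpolation=cv2.INTER_CUBIC)[:, :255*1]
crop2=cv2.resize(load("top0.npz")[0][190:270,280:400],None,fx=4,fy=4,interpolation=cv2.INTER_CUBIC)
H=np.zeros((600,800,3),np.uint8); H[:510,:300]=crop[:,100:400]; H[:320,310:790]=crop2
s=cv2.resize(load("top0.npz")[0][150:220,60:130],(270,270),interpolation=cv2.INTER_CUBIC); H[325:595,310:580]=s
cv2.imwrite("pics/crop1.png",H)
E
```

```text
top0.npz 0.06 1458 [ 2.618e-01 -4.120e-02  8.145e-01  4.000e-04] 0.010549540080758457
top0.npz 0.03 1341 [ 2.620e-01 -4.140e-02  8.396e-01  4.000e-04] 0.002730516092561727
top0.npz 0.015 1328 [ 2.620e-01 -4.150e-02  8.382e-01  4.000e-04] 0.0021590672043298675
top0.npz 0.01 1307 [ 2.619e-01 -4.140e-02  8.364e-01  4.000e-04] 0.0018223989262344882
scene0.npz 0.06 837 [ 0.2624 -0.0424  0.7999 -0.0015] 0.010600641820355843
scene0.npz 0.03 830 [ 0.2625 -0.0434  0.8171 -0.0016] 0.006462515486725994
scene0.npz 0.015 792 [ 0.2627 -0.0432  0.814  -0.0016] 0.004931928211570423
scene0.npz 0.01 693 [ 2.633e-01 -4.270e-02  8.144e-01 -8.000e-04] 0.0033369227812536013
plate [[0.505, -0.355, 0.079], [0.502, -0.354, 0.089], [0.499, -0.354, 0.097]]
plate2 [[0.463, -0.334, 0.089], [0.461, -0.334, 0.096], [0.459, -0.337, 0.093]]
wag [[0.555, -0.208, 0.131], [0.552, -0.211, 0.131], [0.55, -0.213, 0.128]]
post1 [[0.521, -0.154, 0.116], [0.519, -0.156, 0.116], [0.516, -0.158, 0.116]]
post2 [[0.509, 0.079, 0.138], [0.507, 0.077, 0.139], [0.505, 0.074, 0.139]]
sig [[0.559, 0.315, 0.147], [0.558, 0.315, 0.142], [0.556, 0.314, 0.139]]
sigfoot [[0.564, 0.318, 0.006], [0.561, 0.314, 0.008], [0.559, 0.312, 0.006]]
green [[0.643, 0.315, 0.148], [0.64, 0.312, 0.15], [0.638, 0.31, 0.15]]
```

View pics/crop1.png

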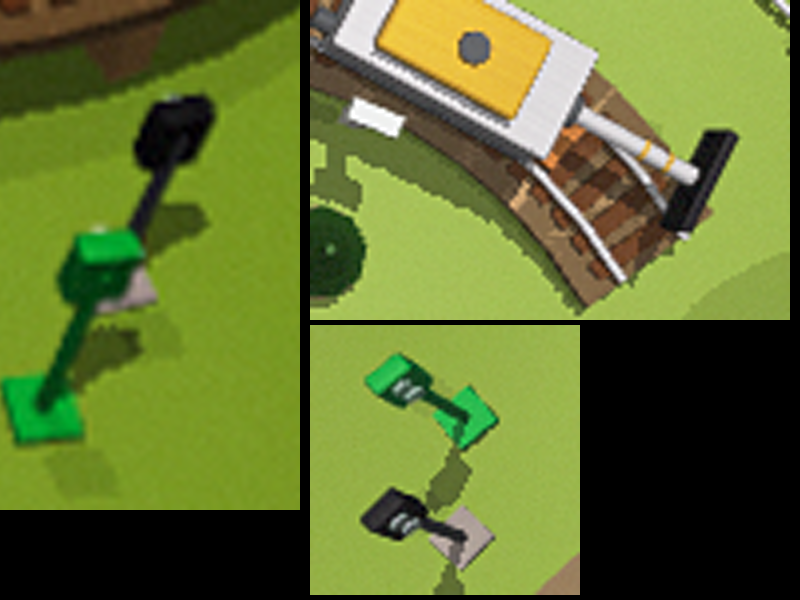

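Crop: the dark signal's grey foot is centred at top px (99.7,205.2), and the green lookalike is rejected. The rod is fully out with both brass rings visible, and the plate is unobstructed. Next I set up the geometry and work out the approach.

```bash
cat >> geo.py <<'E'
from scipy.spatial.transform import Rotation as Ro
C0=np.array([.262,-.0418,.0453]); PHI=.828; U,W,N=basis(PHI); RR=.34
rad=lambda a: np.cos(a)*U+np.sin(a)*W
tan=lambda a: -np.sin(a)*U+np.cos(a)*W
def target(a,t,lat=0,h=.042):   # TCP pose in frame of wagon at angle a (from summit): t along track
    R=np.stack([tan(a),rad(a),-N],1)
    return C0+(RR+lat)*rad(a)+t*tan(a)+h*N, R
def locate(p):                  # plan polar/height of a world point
    e=p-C0; return np.arctan2(e@W,e@U),np.hypot(e@U,e@W),e@N
def pose(s):
    q=np.array(s["ee_rot"]); return np.array(s["position"]),Ro.from_quat(q[[1,2,3,0]]).as_matrix()
def delta(p,R,p2,R2):
    return R.T@(p2-p)/.15, Ro.from_matrix(R.T@R2).as_rotvec()/np.radians(60)
E
python3 - <<'E'
from geo import *
from plant import r
s=r.read_state(); p,R=pose(s)
im,P,z=load("top0.npz")
f=lambda x,y,z_=0:np.round([*locate(np.array([x,y,z_]))],4)
print("sig",f(.562,.316,.008),"wag",f(.553,-.2105,.130),"p1",f(.519,-.156,.116),"p2",f(.507,.077,.139),"plate",f(.482,-.3445,.092))
# wagon roof: points 60..75 above plane, outline centre
e=P-C0; h=e@N; x,y=e@U,e@W; rho=np.hypot(x,y); an=np.arctan2(y,x)
m=(h>.062)&(h<.078)&(np.abs(rho-.345)<.06)&(an<-1.0); pts=np.stack([x[m],y[m]],1).astype(np.float32)
b=cv2.minAreaRect(pts); print(m.sum(),"roof",b,np.arctan2(b[0][1],b[0][0]),np.hypot(*b[0]))
m=(P[...,2]>.002)&(P[...,2]<.012)&(np.hypot(P[...,0]-.562,P[...,1]-.316)<.03); q=P[m]; print("foot",m.sum(),q.mean(0),(q.min(0)+q.max(0))/2)
m=(np.hypot(P[...,0]-.48,P[...,1]+.345)<.06)&(h>.05)&(h<.066); t=e[m]; a=-1.32
print("plate top: t",np.round([(t@tan(a)).min(),(t@tan(a)).max()],4),"lat",np.round([(t@rad(a)).min(),(t@rad(a)).max()],4),m.sum())
for nm,tt,hh in (("above",-.163-.011-.03,.16),("pre",-.163-.011-.03,.042)):
    p2,R2=target(-1.32,tt,0,hh); print(nm,p2,*[np.round(v,3) for v in delta(p,R,p2,R2)]); p,R=p2,R2
E
```

```text
sig [ 0.046   0.4572 -0.102 ] wag [-1.3214  0.3389  0.0737] p1 [-1.2162  0.2842  0.0575] p2 [-0.3627  0.2822  0.0574] plate [-1.7513  0.3728  0.0566]
935 roof ((0.030570365488529205, -0.3413800001144409), (0.21072006225585938, 0.05372709780931473), 12.872528076171875) -1.4814851752871843 0.3427460455267689
foot 321 [0.56134763 0.31451116 0.00522963] [0.56103976 0.3163241  0.00675481]
plate top: t [-0.1629 -0.1099] lat [0.3079 0.3709] 140
above [ 0.45095361 -0.39784547  0.18793294] [ 1.487 -0.774  0.358] [ 0.006  0.135 -0.583]
pre [ 0.46209045 -0.38571688  0.07108746] [0.    0.    0.787] [0. 0. 0.]
```

Request:
play_rows(plan="0.2124 -0.1106 0.0511 0 0 0 -1; 0.2124 -0.1106 0.0511 0 0 0 -1; 0.2124 -0.1106 0.0511 0 0 0 -1; 0.2124 -0.1106 0.0511 0 0 0 -1; 0.2124 -0.1106 0.0511 0 0 0 -1; 0.2124 -0.1106 0.0511 0 0 0 -1; 0.2124 -0.1106 0.0511 0 0 0 -1; 0 0 0 0.001 0.0225 -0.0972 -1; 0 0 0 0.001 0.0225 -0.0972 -1; 0 0 0 0.001 0.0225 -0.0972 -1", newtons=20)

```text
time: 0.93
position: [0.4519, -0.3967, 0.1882]
ee_rot: [-0.01, 0.924, 0.381, 0.034]
ft_force: [-0.7, -0.8, -0.2]
gripper_width: -0.0001
grip_force: 0.0
```

Request:
play_rows(plan="0 0 0 0.001 0.0225 -0.0972 -1; 0 0 0 0.001 0.0225 -0.0972 -1; 0 0 0 0.001 0.0225 -0.0972 -1; 0 0 0 0 0 0 -1; 0 0 0 0 0 0 -1; 0 0 0 0 0 0 -1")

```text
time: 1.43
position: [0.4511, -0.3981, 0.1885]
ee_rot: [-0.019, 0.857, 0.511, 0.067]
ft_force: [0.4, -0.5, 0.6]
gripper_width: -0.0
grip_force: 0.0
```

Request:
play_rows(plan="0 0 0.1967 0 0 0 -1; 0 0 0.1967 0 0 0 -1; 0 0 0.1967 0 0 0 -1; 0 0 0.1967 0 0 0 -1; 0 0 0 0 0 0 -1; 0 0 0 0 0 0 -1; 0 0 0 0 0 0 -1")

```text
time: 2.02
position: [0.463, -0.3866, 0.0731]
ee_rot: [-0.018, 0.856, 0.513, 0.067]
ft_force: [-0.2, -0.4, 0.6]
gripper_width: 0.0001
grip_force: 0.0
```

```bash
cat > st.py <<'E'
from geo import *
from plant import r
def rep(a):   # tool in frame of wagon angle a
    s=r.read_state(); p,R=pose(s); e=p-C0
    F=np.array(s["ft_force"])
    p2,R2=target(a,0)
    print("t %.2f"%s["time"],"tang %.4f lat %.4f h %.4f"%(e@tan(a),e@rad(a)-RR,e@N),"F tang %.2f rad %.2f n %.2f"%(F@tan(a),F@rad(a),F@N),"rot",np.round(delta(p,R,p2,R2)[1],4))
    return s,p,R
E
python3 - <<'E'
from st import *
import cv2
rep(-1.32)
im,d=r.grab_frame("top"); cv2.imwrite("pics/c2.png",cv2.resize(im[170:290,270:430],None,fx=5,fy=5,interpolation=cv2.INTER_CUBIC))
rep(-1.32)
E
```

```text
t 2.02 tang -0.2041 lat 0.0013 h 0.0440 F tang -0.38 rad 0.04 n 0.65 rot [0.0023 0.0016 0.0005]
t 2.07 tang -0.2043 lat 0.0017 h 0.0446 F tang -0.83 rad -0.00 n 0.30 rot [0.0035 0.0019 0.0004]
```

View pics/c2.png

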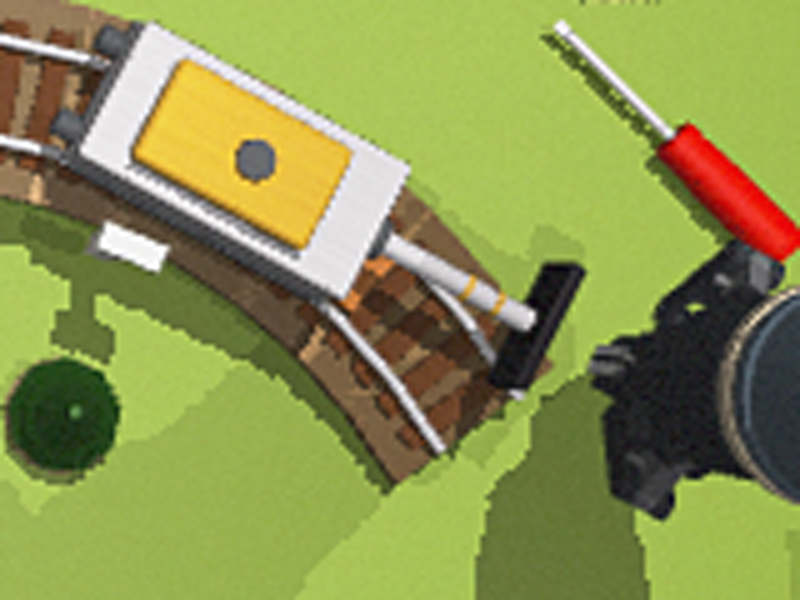

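The gripper stands square and centred behind the plate at crop (540,330), and the wagon is still on its chock. I press about 20 mm first to calibrate contact, which is too little to move the wagon.

Request:
play_rows(plan="0.0833 -0.003 0.004 0 0 0 -1; 0.0833 -0.003 0.004 0 0 0 -1; 0.0833 -0.003 0.004 0 0 0 -1; 0.0833 0 0 0 0 0 -1; 0 0 0 0 0 0 -1; 0 0 0 0 0 0 -1; 0 0 0 0 0 0 -1")

```text
time: 2.65
position: [0.4844, -0.3428, 0.077]
ee_rot: [-0.018, 0.856, 0.513, 0.067]
ft_force: [-1.5, -4.9, 2.9]
gripper_width: 0.0002
grip_force: 2.1
```

Run:
```python
from st import *
rep(-1.32); im,d=r.grab_frame("top"); c=r.get_calibration("top"); np.savez("top1.npz",im=im,d=d,K=c["K"],pose=c["pose"]); rep(-1.32)
for n in ("top0.npz","top1.npz"):
    im,P,z=load(n); e=P-C0;h=e@N; m=(np.hypot(P[...,0]-.49,P[...,1]+.335)<.05)&(h>.055)&(h<.063)&(im.max(-1)<60); t=e[m]; print(m.sum(),np.percentile(t@tan(-1.32),[2,50,98]))
    hs=cv2.cvtColor(im,cv2.COLOR_BGR2HSV); m=(hs[...,1]>150)&(abs(hs[...,0].astype(int)-23)<8)&(h>.06)&(h<.09)&(np.hypot(P[...,0]-.55,P[...,1]+.21)<.08);print(m.sum(),locate(P[m].mean(0)))
```

```text
t 2.65 tang -0.1552 lat -0.0005 h 0.0413 F tang -4.62 rad 1.12 n 3.48 rot [0.0021 0.0023 0.0005]
t 2.70 tang -0.1555 lat -0.0006 h 0.0412 F tang -3.86 rad 1.93 n 2.02 rot [ 0.002   0.0021 -0.0001]
93 [-0.16215066 -0.15738831 -0.15407107]
826 (np.float64(-1.3011666631983363), np.float64(0.3389410780430311), np.float64(0.07002366914207964))
101 [-0.14470896 -0.13804911 -0.1342926 ]
826 (np.float64(-1.3015479635788412), np.float64(0.33893971948094204), np.float64(0.06995755527783032))
```

```bash
cat > ctl.py <<'E'
from st import *
import sys, json
from scipy.optimize import least_squares
T0=-.121; h=1/12
def row(da):
    return "%.4f %.4f 0 0 0 %.4f -1"%((RR*np.sin(da)+T0*(np.cos(da)-1))/.15,(RR*(np.cos(da)-1)-T0*np.sin(da))/.15,-da/np.radians(60))
def step(x,v,P0,P1,k,n=40,T=h):
    dt=T/n
    for i in range(n):
        c=P0+(P1-P0)*(i+.5)/n-x; F=200*max(c,0); g=6*k*np.sin(1.32-x/RR); net=F-g-50*v
        if abs(v)<1e-4 and abs(net)<1.4: v=0.; continue
        if x<=0 and net<0 and v<=0: v=0.;x=0.;continue
        v2=v+(net-1.4*np.sign(v if abs(v)>1e-4 else net))/22*dt
        if v*v2<0: v2=0.
        v=v2; x+=v*dt
    return x,v
def sim(dPs,k,P=.0185):
    x=v=0.; out=[(P,x,v)]
    for d in dPs: x,v=step(x,v,P,P+d,k); P+=d; out.append((P,x,v))
    return np.array(out)
def meas(Fbias=.5):
    s,p,R=rep(-1.32); th,rho,hh=locate(p); f=np.array(s["ft_force"])
    al=np.arctan2(R[:,1]@W,R[:,1]@U)  # tool's own angle
    x=0.
    for _ in range(30):
        a=-1.32+x/RR; F=-f@tan(a)-Fbias; c=max(F,0)/200; x=RR*(th+1.32+np.arctan((.174-c)/RR))
    lat=np.sqrt(max(rho**2-(.174-c)**2,0))-RR
    print("MEAS F %.2f c %.4f x %.4f a %.4f lat %.4f h %.4f toolang-a %.4f"%(F,c,x,-1.32+x/RR,lat,hh,al+1.32-x/RR))
    return c,x
E
python3 - <<'E'
from ctl import *
for k in (.75,1,1.25):
    print(k,[(round(o[0]-o[1],4),round(o[1],4),round(o[2],3)) for o in sim([.0115]*3+[.002]*2,k)][-3:])
print(row(.006)); meas()
E
```

```text
0.75 [(np.float64(0.052), np.float64(0.001), np.float64(0.017)), (np.float64(0.052), np.float64(0.003), np.float64(0.03)), (np.float64(0.051), np.float64(0.006), np.float64(0.041))]
1 [(np.float64(0.0526), np.float64(0.0004), np.float64(0.009)), (np.float64(0.0535), np.float64(0.0015), np.float64(0.019)), (np.float64(0.0535), np.float64(0.0035), np.float64(0.028))]
1.25 [(np.float64(0.0529), np.float64(0.0001), np.float64(0.003)), (np.float64(0.0544), np.float64(0.0006), np.float64(0.01)), (np.float64(0.0553), np.float64(0.0017), np.float64(0.016))]
0.0136 0.0048 0 0 0 -0.0057 -1
t 2.70 tang -0.1555 lat -0.0006 h 0.0412 F tang -3.86 rad 1.93 n 2.02 rot [ 0.002   0.0021 -0.0001]
MEAS F 3.37 c 0.0168 x 0.0012 a -1.3164 lat -0.0014 h 0.0412 toolang-a -0.0036
```

Request:
play_rows(plan="0.0767 0 0 0 0 0 -1; 0.0767 0 0 0 0 0 -1; 0.0767 0 0 0 0 0 -1; 0.0136 0.0048 0 0 0 -0.0057 -1; 0.0136 0.0048 0 0 0 -0.0057 -1")

```text
time: 3.12
position: [0.5029, -0.311, 0.0818]
ee_rot: [-0.018, 0.853, 0.517, 0.066]
ft_force: [-3.8, -10.7, 1.3]
gripper_width: -0.0002
grip_force: 5.3
```

Run:
```python
from ctl import *
c,x=meas()
for k in (.75,1,1.25):
    print(k,[(round(o[0]-o[1],4),round(o[1],4),round(o[2],3)) for o in sim([.0115]*3+[.002]*2,k)][-2:])
```

```text
t 3.12 tang -0.1182 lat 0.0008 h 0.0411 F tang -10.95 rad 1.72 n 2.78 rot [0.002  0.0036 0.0106]
MEAS F 10.46 c 0.0523 x 0.0033 a -1.3102 lat -0.0004 h 0.0411 toolang-a 0.0013
0.75 [(np.float64(0.052), np.float64(0.003), np.float64(0.03)), (np.float64(0.051), np.float64(0.006), np.float64(0.041))]
1 [(np.float64(0.0535), np.float64(0.0015), np.float64(0.019)), (np.float64(0.0535), np.float64(0.0035), np.float64(0.028))]
1.25 [(np.float64(0.0544), np.float64(0.0006), np.float64(0.01)), (np.float64(0.0553), np.float64(0.0017), np.float64(0.016))]
```

```bash
cat > nxt.py <<'E'
# usage: nxt.py n ctarget [dP issued in last call ...]; log.json holds history
from ctl import *
import os
L=json.load(open("log.json")) if os.path.exists("log.json") else {"d":[],"m":[]}
n,ct=int(sys.argv[1]),float(sys.argv[2]); new=[float(v) for v in sys.argv[3:]]
c,x=meas(); L["d"]+=new; L["m"].append((len(L["d"]),c,x)); json.dump(L,open("log.json","w"))
lag=lambda d: np.r_[np.diff(np.r_[0,[sum(d[:i+1])-.25*d[i] for i in range(len(d))]])] if len(d) else []   # tool trails ~0.25 row
def res(z):
    o=sim(lag(L["d"]),z[0]); return np.r_[[w for i,cc,xx in L["m"] for w in ((o[i,0]-o[i,1]-cc)/.002,(o[i,1]-xx)/.002)],(z[0]-1)/.12]
z=least_squares(res,[1.],diff_step=.02,bounds=(.7,1.3)).x; k=z[0]; o=sim(lag(L["d"]),k)
print("k %.3f"%k,"end sim c %.4f x %.4f v %.4f"%(o[-1,0]-o[-1,1],o[-1,1],o[-1,2]),"resid c,x mm",[(round(1e3*(o[i,0]-o[i,1]-cc),1),round(1e3*(o[i,1]-xx),1)) for i,cc,xx in L["m"]])
P,xs,v=o[-1]; dl=[]; c0=P-xs
Pc=.0185+sum(L["d"])
for j in range(n):
    tgt=c0+(ct-c0)*min(1,(j+1)/4); lo=xs
    xe,ve=step(xs,v,P,xs+v*h+tgt,k); Pe=xe+tgt; dPc=(Pe-Pc-(Pe-Pc)*0)+.25*(Pe-P)  # command leads by lag
    dl.append(dPc); Pc+=dPc; xs,v=step(xs,v,P,Pe,k); P=Pe
print("dP"," ".join("%.4f"%q for q in dl),"-> c %.4f x %.4f a %.3f v %.3f"%(P-xs,xs,-1.32+xs/RR,v))
print("; ".join(row(q/RR) for q in dl))
E
python3 nxt.py 4 0.053 .0115 .0115 .0115 .002 .002
```

```text
t 3.12 tang -0.1182 lat 0.0008 h 0.0411 F tang -10.95 rad 1.72 n 2.78 rot [0.002  0.0036 0.0106]
MEAS F 10.46 c 0.0523 x 0.0033 a -1.3102 lat -0.0004 h 0.0411 toolang-a 0.0013
k 0.965 end sim c 0.0534 x 0.0031 v 0.0270 resid c,x mm [(np.float64(1.0), np.float64(-0.2))]
dP 0.0026 0.0033 0.0038 0.0042 -> c 0.0530 x 0.0168 a -1.271 v 0.052
0.0176 0.0062 0 0 0 -0.0074 -1; 0.0219 0.0077 0 0 0 -0.0092 -1; 0.0251 0.0088 0 0 0 -0.0106 -1; 0.0278 0.0097 0 0 0 -0.0117 -1
```

Request:
play_rows(plan="0.0176 0.0062 0 0 0 -0.0074 -1; 0.0219 0.0077 0 0 0 -0.0092 -1; 0.0251 0.0088 0 0 0 -0.0106 -1; 0.0278 0.0097 0 0 0 -0.0117 -1")

```text
time: 3.45
position: [0.5129, -0.3017, 0.0838]
ee_rot: [-0.016, 0.843, 0.534, 0.066]
ft_force: [-3.9, -10.0, 2.9]
gripper_width: -0.0003
grip_force: 5.3
```

```bash
python3 nxt.py 3 0.053 .0026 .0033 .0038 .0042
```

```text
t 3.45 tang -0.1052 lat 0.0053 h 0.0411 F tang -10.20 rad 1.38 n 4.27 rot [0.0019 0.004  0.0483]
MEAS F 9.76 c 0.0488 x 0.0194 a -1.2629 lat -0.0014 h 0.0411 toolang-a -0.0065
k 0.863 end sim c 0.0504 x 0.0194 v 0.0565 resid c,x mm [(np.float64(0.2), np.float64(0.6)), (np.float64(1.6), np.float64(0.0))]
dP 0.0058 0.0059 0.0062 -> c 0.0524 x 0.0349 a -1.217 v 0.067
0.0390 0.0135 0 0 0 -0.0164 -1; 0.0392 0.0136 0 0 0 -0.0165 -1; 0.0411 0.0142 0 0 0 -0.0173 -1
```

Request:
play_rows(plan="0.042 0.0146 0 0 0 -0.0177 -1; 0.042 0.0146 0 0 0 -0.0177 -1; 0.042 0.0146 0 0 0 -0.0177 -1")

```text
time: 3.7
position: [0.5255, -0.2871, 0.0864]
ee_rot: [-0.015, 0.828, 0.557, 0.066]
ft_force: [-7.5, -9.7, 6.6]
gripper_width: -0.0003
grip_force: 5.7
```

```bash
python3 nxt.py 4 0.053 .0063 .0063 .0063
```

```text
t 3.70 tang -0.0861 lat 0.0095 h 0.0411 F tang -11.13 rad -1.76 n 8.22 rot [-0.0002  0.0044  0.1016]
MEAS F 10.39 c 0.0519 x 0.0350 a -1.2169 lat -0.0014 h 0.0411 toolang-a 0.0033
k 0.851 end sim c 0.0529 x 0.0354 v 0.0681 resid c,x mm [(np.float64(0.1), np.float64(0.8)), (np.float64(1.3), np.float64(0.3)), (np.float64(0.9), np.float64(0.3))]
dP 0.0058 0.0062 0.0064 0.0066 -> c 0.0530 x 0.0602 a -1.143 v 0.080
0.0385 0.0133 0 0 0 -0.0162 -1; 0.0415 0.0143 0 0 0 -0.0174 -1; 0.0430 0.0149 0 0 0 -0.0181 -1; 0.0444 0.0153 0 0 0 -0.0186 -1
```

Request:
play_rows(plan="0.0385 0.0133 -0.003 0 0 -0.0162 -1; 0.0415 0.0143 -0.003 0 0 -0.0174 -1; 0.043 0.0149 -0.003 0 0 -0.0181 -1; 0.0444 0.0153 -0.003 0 0 -0.0186 -1")

```text
time: 4.03
position: [0.5424, -0.2667, 0.0908]
ee_rot: [-0.013, 0.806, 0.587, 0.067]
ft_force: [-1.6, -10.1, -9.2]
gripper_width: -0.0002
grip_force: 5.5
```

```bash
python3 nxt.py 4 0.053 .0058 .0062 .0064 .0066
```

```text
t 4.03 tang -0.0598 lat 0.0149 h 0.0417 F tang -10.87 rad 3.08 n -7.94 rot [-0.0006  0.004   0.1721]
MEAS F 10.74 c 0.0537 x 0.0588 a -1.1469 lat -0.0008 h 0.0417 toolang-a 0.0072
k 0.862 end sim c 0.0534 x 0.0598 v 0.0798 resid c,x mm [(np.float64(0.2), np.float64(0.7)), (np.float64(1.6), np.float64(0.0)), (np.float64(1.3), np.float64(-0.1)), (np.float64(-0.3), np.float64(0.9))]
dP 0.0067 0.0069 0.0070 0.0071 -> c 0.0530 x 0.0876 a -1.062 v 0.087
0.0445 0.0154 0 0 0 -0.0187 -1; 0.0458 0.0158 0 0 0 -0.0192 -1; 0.0468 0.0161 0 0 0 -0.0196 -1; 0.0476 0.0164 0 0 0 -0.0200 -1
```

Request:
play_rows(plan="0.0445 0.0154 0.0015 0 0 -0.0187 -1; 0.0458 0.0158 0.0015 0 0 -0.0192 -1; 0.0468 0.0161 0.0015 0 0 -0.0196 -1; 0.0476 0.0164 0.0015 0 0 -0.02 -1")

```text
time: 4.37
position: [0.5594, -0.2432, 0.0947]
ee_rot: [-0.01, 0.782, 0.62, 0.067]
ft_force: [-5.1, -11.1, 3.4]
gripper_width: 0.0001
grip_force: 5.5
```

```bash
python3 nxt.py 5 0.053 .0067 .0069 .0070 .0071
```

```text
t 4.37 tang -0.0309 lat 0.0188 h 0.0416 F tang -11.61 rad 0.94 n 5.02 rot [1.000e-04 4.400e-03 2.497e-01]
MEAS F 10.98 c 0.0549 x 0.0854 a -1.0689 lat -0.0001 h 0.0416 toolang-a 0.0103
k 0.877 end sim c 0.0535 x 0.0872 v 0.0871 resid c,x mm [(np.float64(0.3), np.float64(0.5)), (np.float64(2.0), np.float64(-0.4)), (np.float64(1.8), np.float64(-0.6)), (np.float64(0.2), np.float64(0.4)), (np.float64(-1.4), np.float64(1.8))]
dP 0.0072 0.0073 0.0074 0.0075 0.0078 -> c 0.0530 x 0.1248 a -0.953 v 0.093
0.0482 0.0166 0 0 0 -0.0202 -1; 0.0490 0.0168 0 0 0 -0.0205 -1; 0.0496 0.0170 0 0 0 -0.0208 -1; 0.0502 0.0172 0 0 0 -0.0211 -1; 0.0519 0.0178 0 0 0 -0.0218 -1
```

Request:
play_rows(plan="0.046 0.0158 -0.0005 0 0 -0.0194 -1; 0.0467 0.0161 -0.0005 0 0 -0.0197 -1; 0.048 0.0165 -0.0005 0 0 -0.0202 -1; 0.0494 0.017 -0.0005 0 0 -0.0208 -1")

```text
time: 4.7
position: [0.575, -0.2173, 0.099]
ee_rot: [-0.007, 0.755, 0.652, 0.068]
ft_force: [-0.9, -10.3, -2.2]
gripper_width: -0.0003
grip_force: 5.3
```

```bash
python3 nxt.py 4 0.053 .0069 .0070 .0072 .0074
```

```text
t 4.70 tang -0.0004 lat 0.0205 h 0.0417 F tang -9.73 rad 4.06 n -1.00 rot [0.0009 0.0041 0.3299]
MEAS F 10.03 c 0.0502 x 0.1184 a -0.9718 lat -0.0015 h 0.0417 toolang-a -0.0027
k 0.868 end sim c 0.0520 x 0.1172 v 0.0906 resid c,x mm [(np.float64(0.2), np.float64(0.6)), (np.float64(1.8), np.float64(-0.1)), (np.float64(1.5), np.float64(-0.3)), (np.float64(-0.1), np.float64(0.7)), (np.float64(-1.7), np.float64(2.1)), (np.float64(1.8), np.float64(-1.2))]
dP 0.0079 0.0079 0.0080 0.0082 -> c 0.0530 x 0.1481 a -0.885 v 0.095
0.0532 0.0182 0 0 0 -0.0223 -1; 0.0531 0.0182 0 0 0 -0.0223 -1; 0.0538 0.0184 0 0 0 -0.0226 -1; 0.0547 0.0187 0 0 0 -0.0229 -1
```

Request:
play_rows(plan="0.0535 0.0183 0 0 0 -0.0225 -1; 0.0535 0.0183 0 0 0 -0.0225 -1; 0.0538 0.0184 0 0 0 -0.0226 -1; 0.0547 0.0187 0 0 0 -0.0229 -1")

```text
time: 5.03
position: [0.589, -0.1868, 0.1035]
ee_rot: [-0.004, 0.724, 0.687, 0.068]
ft_force: [-2.1, -11.7, -1.0]
gripper_width: 0.0003
grip_force: 5.5
```

```bash
python3 nxt.py 4 0.053 .0080 .0080 .0080 .0082
```

```text
t 5.03 tang 0.0335 lat 0.0185 h 0.0416 F tang -11.30 rad 3.69 n 0.37 rot [0.     0.0045 0.4205]
MEAS F 11.31 c 0.0566 x 0.1447 a -0.8943 lat 0.0003 h 0.0416 toolang-a 0.0146
k 0.882 end sim c 0.0534 x 0.1477 v 0.0956 resid c,x mm [(np.float64(0.4), np.float64(0.5)), (np.float64(2.1), np.float64(-0.5)), (np.float64(2.0), np.float64(-0.8)), (np.float64(0.4), np.float64(0.2)), (np.float64(-1.2), np.float64(1.6)), (np.float64(2.2), np.float64(-1.6)), (np.float64(-3.2), np.float64(3.0))]
dP 0.0079 0.0081 0.0082 0.0083 -> c 0.0530 x 0.1806 a -0.789 v 0.102
0.0526 0.0180 0 0 0 -0.0221 -1; 0.0542 0.0186 0 0 0 -0.0227 -1; 0.0550 0.0188 0 0 0 -0.0231 -1; 0.0558 0.0191 0 0 0 -0.0234 -1
```

Request:
play_rows(plan="0.0509 0.0174 0 0 0 -0.0213 -1; 0.0522 0.0178 0 0 0 -0.0219 -1; 0.0529 0.0181 0 0 0 -0.0222 -1; 0.0542 0.0186 0 0 0 -0.0227 -1")

```text
time: 5.37
position: [0.6008, -0.1556, 0.1078]
ee_rot: [0.0, 0.691, 0.72, 0.068]
ft_force: [0.8, -10.3, -1.8]
gripper_width: -0.0001
grip_force: 5.3
```

```bash
python3 nxt.py 4 0.053 .0076 .0078 .0079 .0081
```

```text
t 5.37 tang 0.0669 lat 0.0142 h 0.0416 F tang -8.93 rad 5.52 n -0.78 rot [0.001  0.0043 0.5088]
MEAS F 10.00 c 0.0500 x 0.1823 a -0.7837 lat -0.0016 h 0.0416 toolang-a -0.0035
k 0.875 end sim c 0.0519 x 0.1807 v 0.1005 resid c,x mm [(np.float64(0.3), np.float64(0.5)), (np.float64(1.9), np.float64(-0.3)), (np.float64(1.7), np.float64(-0.5)), (np.float64(0.1), np.float64(0.5)), (np.float64(-1.4), np.float64(1.9)), (np.float64(2.0), np.float64(-1.4)), (np.float64(-3.3), np.float64(3.2)), (np.float64(1.9), np.float64(-1.7))]
dP 0.0088 0.0088 0.0090 0.0091 -> c 0.0530 x 0.2151 a -0.687 v 0.107
0.0592 0.0202 0 0 0 -0.0248 -1; 0.0591 0.0202 0 0 0 -0.0248 -1; 0.0601 0.0205 0 0 0 -0.0252 -1; 0.0611 0.0208 0 0 0 -0.0256 -1
```

Request:
play_rows(plan="0.059 0.0201 0 0 0 -0.0247 -1; 0.0591 0.0202 0 0 0 -0.0248 -1; 0.0601 0.0205 0 0 0 -0.0252 -1; 0.0611 0.0208 0 0 0 -0.0256 -1")

```text
time: 5.7
position: [0.6097, -0.1192, 0.1125]
ee_rot: [0.004, 0.652, 0.755, 0.068]
ft_force: [0.6, -10.4, -0.2]
gripper_width: 0.0001
grip_force: 5.4
```

```bash
python3 nxt.py 4 0.053 .0088 .0088 .0090 .0091
```

```text
t 5.70 tang 0.1034 lat 0.0050 h 0.0417 F tang -8.88 rad 5.43 n 0.82 rot [5.00e-04 4.70e-03 6.09e-01]
MEAS F 9.87 c 0.0493 x 0.2185 a -0.6773 lat -0.0021 h 0.0417 toolang-a -0.0049
k 0.863 end sim c 0.0527 x 0.2153 v 0.1067 resid c,x mm [(np.float64(0.2), np.float64(0.6)), (np.float64(1.6), np.float64(-0.0)), (np.float64(1.4), np.float64(-0.1)), (np.float64(-0.3), np.float64(0.9)), (np.float64(-1.8), np.float64(2.2)), (np.float64(1.7), np.float64(-1.1)), (np.float64(-3.6), np.float64(3.5)), (np.float64(1.7), np.float64(-1.4)), (np.float64(3.4), np.float64(-3.2))]
dP 0.0090 0.0093 0.0095 0.0097 -> c 0.0530 x 0.2523 a -0.578 v 0.116
0.0606 0.0206 0 0 0 -0.0254 -1; 0.0621 0.0212 0 0 0 -0.0261 -1; 0.0634 0.0216 0 0 0 -0.0266 -1; 0.0647 0.0220 0 0 0 -0.0271 -1
```

Request:
play_rows(plan="0.0634 0.0216 0 0 0 -0.0266 -1; 0.0647 0.022 0 0 0 -0.0271 -1; 0.066 0.0225 0 0 0 -0.0277 -1; 0.0667 0.0227 0 0 0 -0.028 -1")

```text
time: 6.03
position: [0.6153, -0.0786, 0.1171]
ee_rot: [0.008, 0.608, 0.791, 0.068]
ft_force: [1.0, -11.9, -0.3]
gripper_width: -0.0001
grip_force: 5.4
```

```bash
python3 nxt.py 4 0.053 .0095 .0097 .0099 .0100
```

```text
t 6.03 tang 0.1422 lat -0.0092 h 0.0416 F tang -9.97 rad 6.46 n 0.86 rot [3.000e-04 4.900e-03 7.185e-01]
MEAS F 11.22 c 0.0561 x 0.2515 a -0.5803 lat 0.0002 h 0.0416 toolang-a 0.0127
k 0.867 end sim c 0.0544 x 0.2525 v 0.1173 resid c,x mm [(np.float64(0.2), np.float64(0.6)), (np.float64(1.7), np.float64(-0.1)), (np.float64(1.5), np.float64(-0.2)), (np.float64(-0.1), np.float64(0.7)), (np.float64(-1.7), np.float64(2.1)), (np.float64(1.8), np.float64(-1.2)), (np.float64(-3.5), np.float64(3.4)), (np.float64(1.8), np.float64(-1.5)), (np.float64(3.5), np.float64(-3.3)), (np.float64(-1.7), np.float64(1.0))]
dP 0.0094 0.0098 0.0100 0.0102 -> c 0.0530 x 0.2933 a -0.457 v 0.127
0.0631 0.0215 0 0 0 -0.0265 -1; 0.0658 0.0224 0 0 0 -0.0276 -1; 0.0672 0.0228 0 0 0 -0.0282 -1; 0.0684 0.0232 0 0 0 -0.0287 -1
```

Request:
play_rows(plan="0.0631 0.0215 0 0 0 -0.0265 -1; 0.0658 0.0224 0 0 0 -0.0276 -1; 0.0672 0.0228 0 0 0 -0.0282 -1; 0.0684 0.0232 0 0 0 -0.0287 -1")

```text
time: 6.37
position: [0.6168, -0.0365, 0.1217]
ee_rot: [0.012, 0.561, 0.825, 0.068]
ft_force: [3.9, -10.1, -0.7]
gripper_width: 0.0
grip_force: 5.1
```

```bash
python3 nxt.py 4 0.053 .0094 .0098 .0100 .0102
```

```text
t 6.37 tang 0.1803 lat -0.0277 h 0.0416 F tang -7.15 rad 8.19 n -0.02 rot [0.0013 0.0043 0.8298]
MEAS F 10.37 c 0.0519 x 0.2953 a -0.4516 lat -0.0007 h 0.0416 toolang-a 0.0005
k 0.864 end sim c 0.0529 x 0.2934 v 0.1272 resid c,x mm [(np.float64(0.2), np.float64(0.6)), (np.float64(1.6), np.float64(-0.0)), (np.float64(1.4), np.float64(-0.1)), (np.float64(-0.3), np.float64(0.9)), (np.float64(-1.8), np.float64(2.2)), (np.float64(1.7), np.float64(-1.1)), (np.float64(-3.6), np.float64(3.4)), (np.float64(1.7), np.float64(-1.4)), (np.float64(3.4), np.float64(-3.2)), (np.float64(-1.7), np.float64(1.0)), (np.float64(1.0), np.float64(-1.9))]
dP 0.0109 0.0110 0.0112 0.0114 -> c 0.0530 x 0.3374 a -0.328 v 0.137
0.0728 0.0246 0 0 0 -0.0305 -1; 0.0735 0.0248 0 0 0 -0.0308 -1; 0.0749 0.0253 0 0 0 -0.0314 -1; 0.0764 0.0257 0 0 0 -0.0320 -1
```

Request:
play_rows(plan="0.0728 0.0246 0 0 0 -0.0305 -1; 0.0735 0.0248 0 0 0 -0.0308 -1; 0.0749 0.0253 0 0 0 -0.0314 -1; 0.0764 0.0257 0 0 0 -0.032 -1")

```text
time: 6.7
position: [0.6118, 0.01, 0.126]
ee_rot: [0.016, 0.506, 0.86, 0.067]
ft_force: [3.3, -9.5, 0.8]
gripper_width: 0.0001
grip_force: 5.2
```

```bash
python3 nxt.py 4 0.053 .0109 .0110 .0112 .0114
cat > ease.py <<'E'
from ctl import *
import sys
# simulate a set of P rows from state x v c k
x,v,c,k=map(float,sys.argv[1:5]); P=x+c
for d in map(float,sys.argv[5].split()):
    x,v=step(x,v,P,P+d,k); P+=d; print("%.4f c %.4f x %.4f v %.3f"%(d,P-x,x,v))
E
python3 ease.py .3374 .137 .053 .865 ".009 .007 .005 .003 .003 .003 .003 .003 .003 .003 .003 .003 .003 .003"
```

```text
t 6.70 tang 0.2193 lat -0.0540 h 0.0416 F tang -6.66 rad 7.45 n 1.47 rot [9.000e-04 4.700e-03 9.545e-01]
MEAS F 9.35 c 0.0467 x 0.3442 a -0.3078 lat -0.0028 h 0.0416 toolang-a -0.0126
k 0.852 end sim c 0.0529 x 0.3375 v 0.1369 resid c,x mm [(np.float64(0.1), np.float64(0.7)), (np.float64(1.3), np.float64(0.3)), (np.float64(0.9), np.float64(0.3)), (np.float64(-0.7), np.float64(1.3)), (np.float64(-2.2), np.float64(2.6)), (np.float64(1.4), np.float64(-0.8)), (np.float64(-3.9), np.float64(3.7)), (np.float64(1.4), np.float64(-1.2)), (np.float64(3.1), np.float64(-2.9)), (np.float64(-2.0), np.float64(1.3)), (np.float64(0.8), np.float64(-1.7)), (np.float64(6.2), np.float64(-6.6))]
dP 0.0116 0.0118 0.0121 0.0124 -> c 0.0530 x 0.3851 a -0.187 v 0.149
0.0777 0.0262 0 0 0 -0.0325 -1; 0.0794 0.0267 0 0 0 -0.0333 -1; 0.0811 0.0273 0 0 0 -0.0340 -1; 0.0829 0.0278 0 0 0 -0.0347 -1
0.0090 c 0.0505 x 0.3489 v 0.139
0.0070 c 0.0459 x 0.3605 v 0.138
0.0050 c 0.0395 x 0.3719 v 0.135
0.0030 c 0.0315 x 0.3829 v 0.128
0.0030 c 0.0244 x 0.3930 v 0.117
0.0030 c 0.0182 x 0.4022 v 0.104
0.0030 c 0.0131 x 0.4103 v 0.089
0.0030 c 0.0093 x 0.4171 v 0.075
0.0030 c 0.0066 x 0.4228 v 0.061
0.0030 c 0.0051 x 0.4273 v 0.049
0.0030 c 0.0045 x 0.4309 v 0.038
0.0030 c 0.0048 x 0.4336 v 0.029
0.0030 c 0.0057 x 0.4357 v 0.022
0.0030 c 0.0071 x 0.4373 v 0.017
```

Request:
play_rows(plan="0.0601 0.0205 0 0 0 -0.0253 -1; 0.0468 0.0161 0 0 0 -0.0197 -1; 0.0334 0.0116 0 0 0 -0.014 -1; 0.02 0.007 0 0 0 -0.0084 -1")

```text
time: 7.03
position: [0.6084, 0.0379, 0.1289]
ee_rot: [0.019, 0.474, 0.878, 0.068]
ft_force: [8.8, -2.8, -1.0]
gripper_width: 0.0001
grip_force: 3.3
```

```bash
cat > cam.py <<'E'
from ctl import *
def wx():
    im,d=r.grab_frame("top"); c=r.get_calibration("top"); P=cloud(d,c["K"],c["pose"]); e=P-C0; hh=e@N; rho=np.hypot(e@U,e@W)
    hs=cv2.cvtColor(im,cv2.COLOR_BGR2HSV)
    m=((hs[...,1]>150)&(abs(hs[...,0].astype(int)-23)<8)&(hh>.06)&(hh<.085)&(abs(rho-.34)<.045)).astype(np.uint8)
    nn,lab,stt,_=cv2.connectedComponentsWithStats(m); j=1+np.argmax(stt[1:,4]); q=e[lab==j]; cc=q.mean(0)
    b=cv2.minAreaRect(np.stack([q@U,q@W],1).astype(np.float32)); 
    print("n",stt[j,4],"cam a %.4f rect a %.4f size %s"%(np.arctan2(cc@W,cc@U)-.019,np.arctan2(b[0][1],b[0][0])-.019,np.round(b[1],3)))
    return im
E
python3 - <<'E'
from cam import *
meas(); im=wx(); meas(); cv2.imwrite("pics/t3.png",im)
E
python3 ease.py .344 .14 .047 .86 ".009 .007 .005 .003 .0 .003 .003 .003 .003 .003 .003 .003"
```

```text
t 7.03 tang 0.2424 lat -0.0701 h 0.0419 F tang 1.51 rad 9.09 n -1.58 rot [0.0046 0.0011 1.0238]
MEAS F 7.02 c 0.0351 x 0.3807 a -0.2004 lat -0.0049 h 0.0419 toolang-a -0.0475
n 950 cam a -0.1945 rect a -0.1958 size [0.088 0.051]
t 7.08 tang 0.2428 lat -0.0707 h 0.0420 F tang 1.43 rad 5.64 n -0.95 rot [4.3000e-03 7.0000e-04 1.0247e+00]
MEAS F 4.09 c 0.0205 x 0.3937 a -0.1621 lat -0.0115 h 0.0420 toolang-a -0.0848
0.0090 c 0.0444 x 0.3556 v 0.138
0.0070 c 0.0401 x 0.3669 v 0.134
0.0050 c 0.0342 x 0.3778 v 0.127
0.0030 c 0.0270 x 0.3880 v 0.118
0.0000 c 0.0177 x 0.3973 v 0.105
0.0030 c 0.0125 x 0.4055 v 0.090
0.0030 c 0.0087 x 0.4123 v 0.075
0.0030 c 0.0060 x 0.4180 v 0.060
0.0030 c 0.0046 x 0.4224 v 0.047
0.0030 c 0.0041 x 0.4259 v 0.036
0.0030 c 0.0045 x 0.4285 v 0.027
0.0030 c 0.0056 x 0.4304 v 0.020
```

Request:
play_rows(plan="0.02 0.015 0 0 0 -0.02 -1; 0.02 0.015 0 0 0 -0.02 -1; 0.02 0.015 0 0 0 -0.02 -1; 0.02 0.015 0 0 0 -0.02 -1; 0.02 0.015 0 0 0 -0.02 -1; 0.02 0.015 0 0 0 -0.02 -1")

```text
time: 7.58
position: [0.6061, 0.0601, 0.1306]
ee_rot: [0.022, 0.418, 0.906, 0.066]
ft_force: [1.5, -2.3, 2.5]
gripper_width: 0.0002
grip_force: 1.6
```

Run:
```python
from cam import *
meas(); wx(); im=wx(); meas(); cv2.imwrite("pics/t4.png",im)
```

```text
t 7.58 tang 0.2610 lat -0.0826 h 0.0415 F tang -0.98 rad 2.56 n 2.61 rot [-3.0000e-04  1.9000e-03  1.1449e+00]
MEAS F 2.24 c 0.0112 x 0.4212 a -0.0811 lat -0.0116 h 0.0415 toolang-a -0.0400
n 974 cam a -0.0827 rect a -0.0837 size [0.088 0.051]
n 971 cam a -0.0770 rect a -0.0778 size [0.088 0.051]
t 7.68 tang 0.2618 lat -0.0831 h 0.0414 F tang 1.23 rad 2.67 n -0.97 rot [0.0000e+00 9.0000e-04 1.1453e+00]
MEAS F 1.64 c 0.0082 x 0.4245 a -0.0715 lat -0.0128 h 0.0414 toolang-a -0.0492
```

View pics/t4.png

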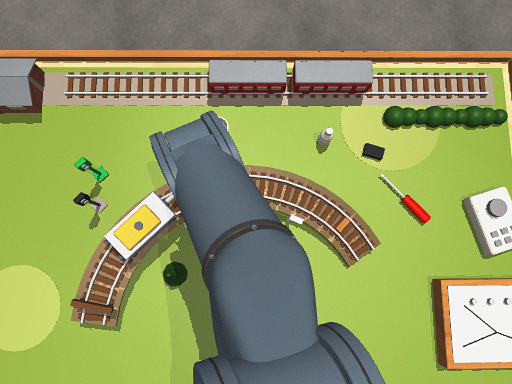

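The wagon is at (139,224), still short of the signal foot at (100,205) and slowing with the rod nearly out. I give it a gentle nudge for the last 40 mm.

```bash
python3 ease.py .4235 .035 .009 .86 ".006 .006 .006 .005 .003 .0 -.003 -.006 -.006 0 0 0 0 0"; echo;  python3 ease.py .4235 .035 .009 .86 ".005 .005 .004 .004 .004 .003 .003 .003 .003 .002 .002 .0 0 0"
```

```text
0.0060 c 0.0123 x 0.4262 v 0.030
0.0060 c 0.0159 x 0.4286 v 0.029
0.0060 c 0.0194 x 0.4311 v 0.030
0.0050 c 0.0218 x 0.4337 v 0.034
0.0030 c 0.0218 x 0.4367 v 0.037
0.0000 c 0.0186 x 0.4399 v 0.040
-0.0030 c 0.0123 x 0.4432 v 0.038
-0.0060 c 0.0034 x 0.4461 v 0.032
-0.0060 c -0.0049 x 0.4484 v 0.022
0.0000 c -0.0063 x 0.4498 v 0.013
0.0000 c -0.0071 x 0.4506 v 0.006
0.0000 c -0.0073 x 0.4508 v 0.000
0.0000 c -0.0073 x 0.4508 v 0.000
0.0000 c -0.0073 x 0.4508 v 0.000

0.0050 c 0.0113 x 0.4262 v 0.030
0.0050 c 0.0139 x 0.4286 v 0.028
0.0040 c 0.0157 x 0.4308 v 0.027
0.0040 c 0.0174 x 0.4331 v 0.028
0.0040 c 0.0189 x 0.4356 v 0.030
0.0030 c 0.0193 x 0.4382 v 0.033
0.0030 c 0.0194 x 0.4411 v 0.035
0.0030 c 0.0194 x 0.4441 v 0.038
0.0030 c 0.0192 x 0.4473 v 0.039
0.0020 c 0.0179 x 0.4506 v 0.041
0.0020 c 0.0165 x 0.4540 v 0.041
0.0000 c 0.0131 x 0.4574 v 0.039
0.0000 c 0.0099 x 0.4606 v 0.036
0.0000 c 0.0071 x 0.4634 v 0.032
```

Request:
play_rows(plan="0.033 0.012 0 0 0 -0.013 -1; 0.033 0.012 0 0 0 -0.013 -1; 0.027 0.012 0 0 0 -0.013 -1; 0.027 0.012 0 0 0 -0.013 -1; 0.027 0.012 0 0 0 -0.013 -1; 0.02 0.012 0 0 0 -0.013 -1; 0.02 0.012 0 0 0 -0.013 -1")

```text
time: 8.27
position: [0.5963, 0.0896, 0.1326]
ee_rot: [0.025, 0.374, 0.925, 0.065]
ft_force: [0.8, -4.3, 0.4]
gripper_width: -0.0001
grip_force: 1.7
```

Run:
```python
from cam import *
meas(); wx(); wx(); meas()
```

```text
t 8.27 tang 0.2825 lat -0.1052 h 0.0414 F tang -3.33 rad 2.70 n 0.77 rot [-1.0000e-04  1.7000e-03  1.2358e+00]
MEAS F 2.96 c 0.0148 x 0.4472 a -0.0048 lat -0.0090 h 0.0414 toolang-a -0.0211
n 987 cam a -0.0043 rect a -0.0053 size [0.051 0.089]
n 989 cam a 0.0027 rect a 0.0023 size [0.051 0.089]
t 8.37 tang 0.2839 lat -0.1053 h 0.0416 F tang 1.72 rad 3.43 n -0.39 rot [1.6000e-03 1.0000e-04 1.2364e+00]
MEAS F 2.40 c 0.0120 x 0.4503 a 0.0045 lat -0.0091 h 0.0416 toolang-a -0.0297
```

```bash
for s in "-.008 -.008 -.008 0 0 0 0 0" "-.002 -.008 -.008 0 0 0 0 0" "-.015 -.015 0 0 0 0 0"; do python3 ease.py .452 .046 .0115 .86 "$s" | tail -1; python3 ease.py .452 .040 .010 .86 "$s" | tail -1; done
```

```text
0.0000 c -0.0223 x 0.4618 v 0.000
0.0000 c -0.0218 x 0.4598 v 0.000
0.0000 c -0.0173 x 0.4628 v 0.000
0.0000 c -0.0166 x 0.4606 v 0.000
0.0000 c -0.0279 x 0.4614 v 0.000
0.0000 c -0.0275 x 0.4595 v 0.000
```

Request:
play_rows(plan="-0.053 0 0 0 0 0 -1; -0.053 0 0 0 0 0 -1; -0.053 0 0 0 0 0 -1; -0.053 0 0 0 0 0 -1; -0.053 0 0 0 0 0 -1; -0.053 0 0 0 0 0 -1; 0 0 0 0 0 0 -1; 0 0 0 0 0 0 -1")

```text
time: 9.03
position: [0.631, 0.0556, 0.1324]
ee_rot: [0.025, 0.375, 0.924, 0.065]
ft_force: [-0.6, 0.4, -0.4]
gripper_width: -0.0001
grip_force: 0.0
```

Run:
```python
from cam import *
rep(.04); im=wx(); wx(); s,p,R=rep(.04); cv2.imwrite("pics/t5.png",cv2.resize(im[130:330,60:260],(600,600),interpolation=cv2.INTER_CUBIC))
```

```text
t 9.03 tang -0.2190 lat -0.0181 h 0.0414 F tang 0.74 rad -0.13 n -0.40 rot [-0.0007  0.0011 -0.0652]
n 990 cam a 0.0359 rect a 0.0350 size [0.051 0.089]
n 986 cam a 0.0360 rect a 0.0359 size [0.051 0.089]
t 9.13 tang -0.2181 lat -0.0178 h 0.0415 F tang -0.19 rad 0.15 n 0.48 rot [-0.0007  0.0008 -0.064 ]
```

View pics/t5.png

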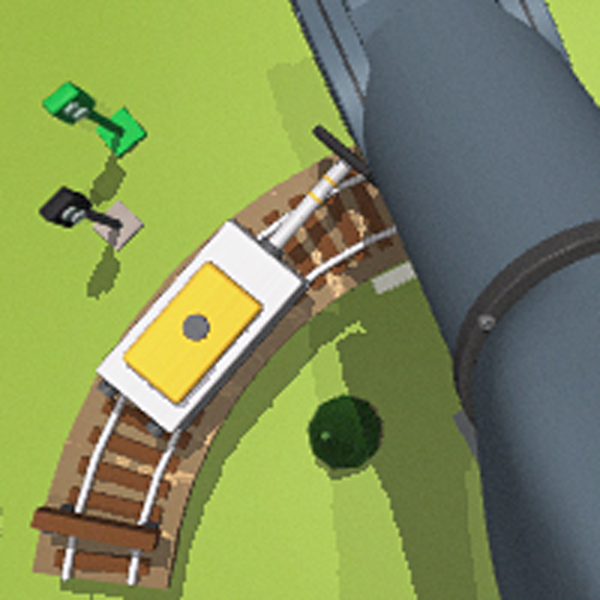

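Wagon at rest, rod fully out and arm clear. The wagon centre is about level with the dark signal's foot at crop (120,225). I check the roof extents to pin down the true centre.

Run:
```python
from cam import *
im,d=r.grab_frame("top"); c=r.get_calibration("top"); np.savez("top9.npz",im=im,d=d,K=c["K"],pose=c["pose"])
for n,a in (("top0.npz",-1.32),("top9.npz",.036)):
    I,P,z=load(n); e=P-C0; H=e@N; t=e@tan(a); l=e@rad(a)-RR; hs=cv2.cvtColor(I,cv2.COLOR_BGR2HSV)
    m=(abs(t)<.09)&(abs(l)<.05)&(H>.055)&(H<.08); print(n,"roof h",np.round(np.percentile(H[m],[5,50,95]),4))
    for l0 in (-.03,-.015,0,.015,.03):
        k=m&(abs(l-l0)<.008); print(l0,"t ext",np.round([t[k].min(),t[k].max(),(t[k].min()+t[k].max())/2],4))
    y=m&(hs[...,1]>150)&(abs(hs[...,0].astype(int)-23)<8); print("yellow t",np.round([t[y].min(),t[y].max()],4),"l",np.round([l[m].min(),l[m].max()],4))
    dk=m&(I.max(-1)<110)&(abs(l)<.012)&(abs(t)<.03); print("dome",dk.sum(),t[dk].mean(),l[dk].mean())
    q=(P[...,2]>.002)&(P[...,2]<.012)&(np.hypot(P[...,0]-.562,P[...,1]-.316)<.03); g=P[q]; print("foot",cv2.minAreaRect(g[:,:2].astype(np.float32)))
    q2=(hs[...,1]<60)&(np.hypot(P[...,0]-.562,P[...,1]-.316)<.03)&(P[...,2]<.02); g=P[q2]; fc=cv2.minAreaRect(g[:,:2].astype(np.float32)); print("foot grey",q2.sum(),fc)
    mm=(np.hypot(P[...,0]-.562,P[...,1]-.316)<.03)&(P[...,2]>.015)&(P[...,2]<.11); print("mast",mm.sum(),P[mm].mean(0))
```

```text
top0.npz roof h [0.0556 0.0668 0.0726]
-0.03 t ext [-0.0689  0.069   0.0001]
-0.015 t ext [-0.0689  0.0696  0.0003]
0 t ext [-0.0688  0.0693  0.0003]
0.015 t ext [-0.0689  0.0699  0.0005]
0.03 t ext [-0.0681  0.0698  0.0008]
yellow t [-0.0388  0.0497] l [-0.0352  0.0347]
dome 44 0.0008913555714716664 -0.001279342570404971
foot ((0.5610904693603516, 0.3163396120071411), (0.05647747218608856, 0.05786554515361786), 88.73307037353516)
foot grey 122 ((0.5652474761009216, 0.3203893005847931), (0.02935478836297989, 0.028716327622532845), 48.97639465332031)
mast 39 [0.56439868 0.316867   0.05729405]
top9.npz roof h [0.0557 0.0668 0.073 ]
-0.03 t ext [-0.0674  0.071   0.0018]
-0.015 t ext [-0.0684  0.0711  0.0014]
0 t ext [-0.0675  0.0709  0.0017]
0.015 t ext [-0.068   0.0709  0.0014]
0.03 t ext [-0.0676  0.0714  0.0019]
yellow t [-0.0386  0.0508] l [-0.0345  0.0356]
dome 5 -0.0021174420913971786 -0.005672976932040908
foot ((0.5621365904808044, 0.3161970376968384), (0.05608877167105675, 0.05857018753886223), 39.25095748901367)
foot grey 122 ((0.565202534198761, 0.31988266110420227), (0.028148069977760315, 0.02969556674361229), 47.80168914794922)
mast 38 [0.56435966 0.31701854 0.05619417]
```

The wagon is at rest about 1.6 mm short of the signal line. I lift the tool clear and compare the loose items with the first picture.

Request:
play_rows(plan="-0.1 0 0 0 0 0 -1; 0 0 -0.2 0 0 0 -1; 0 0 -0.2 0 0 0 -1; 0 0 -0.2 0 0 0 -1; 0 0 -0.2 0 0 0 -1; 0 0 0 0 0 0 -1; 0 0 0 0 0 0 -1")

```text
time: 9.77
position: [0.6307, 0.0339, 0.2534]
ee_rot: [0.027, 0.374, 0.925, 0.066]
ft_force: [0.7, -0.2, -0.4]
gripper_width: -0.0003
grip_force: 0.0
```

Run:
```python
from cam import *
wx(); im,d=r.grab_frame("scene"); rep(.04)
a=load("scene0.npz")[0]; cv2.imwrite("pics/end.png",np.vstack([a[100:384,:],im[100:384,:]]))
```

```text
n 988 cam a 0.0360 rect a 0.0358 size [0.051 0.089]
t 9.87 tang -0.2327 lat -0.0191 h 0.1610 F tang -0.26 rad 0.45 n 0.26 rot [-0.0014  0.0008 -0.0638]
```

View pics/end.png

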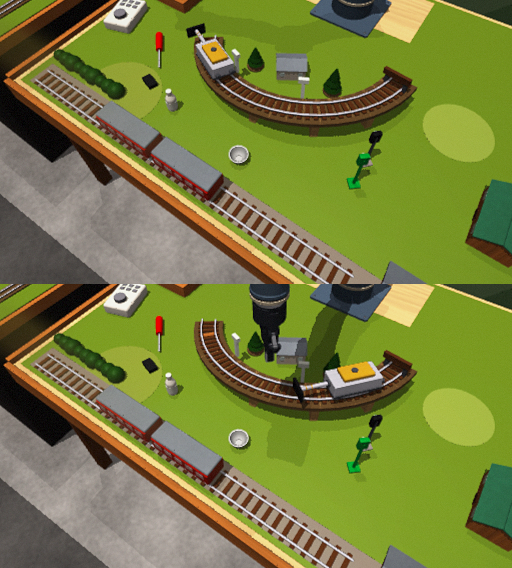

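The before and after views match for the loose items I can see: firs, cottage, glue, tin, screwdriver and rubber. The wagon stands at (355,378) by the dark signal at (374,425), with the rod out and the arm clear.

```bash
python3 -c "
from plant import r
print(r.job_done())"
```

```text
the job is handed in; nothing more can be done
None
```

The job is handed in: the rod read about 49–57 mm in (noise 2–3 mm) at every check between the two posts, the wagon stands about 2 mm short of the dark signal with the rod let go, and nothing else visibly moved; the judge's result is not shown.

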